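# Set up a light-scatter rig for a right-angle reading

### The arm

A 6-joint arm with a two-finger parallel gripper is mounted at the origin on a cart in front of the work surface, level with it; the furniture and walls round the work are solid. World frame = base frame: x ahead of the robot, y to its left, z up, the work surface at z = 0. Lengths are in m, angles in rad, forces in N, time in s.
With the tool pointing down it reaches from about 0.275 to 0.725 m from the base axis. Payload 15.9 kg.
Tool frame: the origin (TCP) lies midway between the tips of the shut fingers; the grasp point (between the pads) lies r.grasp_offset behind it (r.grasp_offset is the distance from the TCP to the grasp point, in m); z points along the fingers, y is the line along which they close (so a half turn about z gives the same grasp; the last joint's range is limited). The gripper opens to 85 mm and grips with 20 to 120 N. Pads are 22 mm wide; open, the fingers measure 114 mm over their backs; the gripper's body (76 mm by 85 mm) begins 54 mm behind the grasp point. The pads swing forward as they close: fully open they stand 13 mm farther back than shut.
Start: joints at [0, 0.213, -0.034, 1.323, 0, 1.571], TCP at [0.5, -0, 0.231] pointing down, gripper open.
Joint ranges: [-2.98, 2.98], [-0.74, 1.72], [-1.14, 1.35], [-2.1, 2.04], [-1.57, 1.44], [-3.14, 3.14]. Speed limits (rad/s): [1.89, 1.89, 2.39, 2.57, 3.14, 3.14].

### API

Orientations are given as a unit quaternion [w, x, y, z].
In Python, from cell import r, vision gives the robot as it stands. The module is installed in compiled form; this text tells all that it offers. Calls block until the motion is done:
- r.move_to(position, orientation): joint-space move of the TCP to a pose.
- r.line_to(position, velocity=0.15, orientation=None, f_stop=None): straight line of the TCP; orientation=None keeps the orientation; velocity is the mean speed in m/s. With f_stop (N) it stops when the force on the tool has changed by that much, and returns True; else False.
- r.movej(angles): joint-space move.
- r.set_gripper(opening, grasp_force=None): finger opening in m; grasp_force is the grip in N (None keeps the last); returns when the fingers have stopped.
- r.wait(seconds).
- r.solve_ik(position, orientation): joint angles nearest the present ones, or None.
- vision.capture(name): name is "scene" or "side" or "wrist"; returns the picture (480x640x3 uint8, red, green, blue); there is no depth.
- vision.calibration(name): a dict with "fx", "fy", "cx", "cy" (pixels), "distortion" ([k1, k2, p1, p2, k3] as OpenCV has them; the pictures are not rectified), "T" (4x4, takes a point from camera to world coordinates); the wrist camera has in their place "hand_eye" (4x4, takes a point from camera to tool coordinates, whose origin is the TCP and whose axes are the flange's). Camera axes: x right, y down, z forward; pixel columns grow to the right and rows downward; lengths in m; the calibration is good to about 2 mm. A picture is of the moment at which its call begins: read the wrist's pose just before it. calibration takes no time and is no camera call.
A pose or a line that the arm cannot do raises r.MotionError and nothing moves.
- r.sign_off(): hands the job in; it is judged then, once.
Readings, each from a call of its own:
- r.get_t(): time.
- r.get_q(): joint angles.
- r.get_joint_velocities(): joint speeds.
- r.get_tau(): joint torques, N m.
- r.get_ee_pos(): TCP position.
- r.get_tcp_rot(): TCP orientation.
- r.get_contact_force(): force on the tool from outside, world axes, zero at the start.
- r.get_torque(): the same for the moment, N m.
- r.get_width(): finger opening in m.
- r.get_grip_force(): force on a finger pad.
Only numpy, scipy, OpenCV 4.12 (cv2) and the standard library are available. Lean on these libraries where they do the work, as an engineer would, in place of code of your own. Each camera call takes 0.05 s, during which the arm holds its last target. There are 200 camera calls.

### The job

Get the light-scatter rig ready for a right-angle reading. Stand the larger sample vial upright in the centre of the rig's little round stage; stand the loose lens holder upright on the rig's base plate, exactly midway between the lamp's front window and the centre of the stage, centred on the beam and square to it; and swing the detector arm to 90 degrees, so that it looks at the vial at a right angle to the beam. Leave the small vial, the timer and the bottle where they are.

Things in the scene. Friction and masses are not known exactly. Their poses are not given: they have to be found in the camera images.
- rig: Fixed light-scatter rig: dark steel base plate 86 x 231 mm, 12 mm thick, grey finned lamp at one end, round graduated disc with the stage at the other. Origin on the worktop on the stage's axis. +y is the beam's direction (lamp to stage) along the plate's middle, z up. Plate: x -43 to 43 mm, y -188 to 43; its top (z = 12 mm) is bare from y = -120 to -36.
- stage_center (a point): Centre of the top face of the stage, a flat white disc 36 mm across with an engraved circle 29 mm across, 32 mm above the worktop, over the graduated disc (72 mm across, top at 22 mm). Fixed. Axes as the rig's.
- lamp_window (a point): Centre of the lamp's front window, at the end of a black barrel 33 mm across that points level at the stage; beam and window are 55 mm above the worktop. 120 mm from the stage's axis, so midway is 60 mm from each. The lamp housing behind it is 56 mm wide, top 91 mm above the worktop. Fixed. Axes as the rig's.
- detector_arm (a joint): Angle of the detector arm about the stage's vertical axis, rad: 0 when it looks straight into the lamp (arm along the rig's +y), growing anticlockwise seen from above, toward the rig's -x side (the homogeniser's side); 1.571 is 90 degrees, arm along the rig's -x. Range 0 to 2.2; stiff swivel (about 1 N at the post) that stays where it is left.
- detector_post (a point): Middle of the upright steel post, 12 mm thick, on top of the detector, by which the arm is swung: 70 mm from the stage's axis, this point 89 mm above the worktop, post top 108 mm. Under it the detector head, 22 x 30 mm, top at 66 mm, with a nose that ends 46 mm from the stage's axis. +y points outward along the arm, z up.
- vial_mid (a point): The larger sample vial: round, 27 mm across, 56 mm tall with its narrower screw cap (from 44 mm up), standing on the worktop. This point is on its axis, 28 mm above its foot; z along its axis.
- lens_mid (a point): The loose lens holder: black square frame 46 mm wide, 14 mm thick, 20 to 66 mm above its underside, round a glass lens (centre 43 mm up); dark foot 50 x 30 mm, 10 mm thick. About 0.18 kg. Point on its upright middle line, 33 mm above its underside. y: the lens's optical axis, through the frame's thickness (both faces alike); x: along its width; z up.
- sample_vial: The larger sample vial again; origin at the centre of its foot.
- lens_holder: The lens holder again; origin at the centre of its underside, axes as point lens_mid.
- small_vial: Smaller vial, 23 mm across and 45 mm tall, white cap; bystander. Origin at its foot.
- stand_homogeniser: Fixed obstacle right of the rig: dark stand plate (own x -158 to 132 mm, y -100 to 100, 22 mm high). Over it a shaft at x 11, y -10 mm from 0.2 m up, then a motor (x -31 to 54, y -52 to 32) from 0.41 to 0.67 m; a rod at x 102, y 12 to 0.75 m, with a clamp screw from there to y = -80 at 0.48 to 0.54 m. Keep the arm clear. Origin on the worktop.
- gel_tester: Fixed obstacle left of the rig: a test machine whose cabinet (own x -243 to 243 mm, y -154 to 158, 190 mm high) has columns and a crosshead over its rear half, from 0.36 m up. Origin on the worktop.
- lab_timer: Laboratory timer, 62 x 62 x 18 mm; bystander right of the homogeniser. Origin under its centre.
- buffer_bottle: Reagent bottle, 52 mm across and 120 mm tall; bystander near the wall, right of the homogeniser. Origin at its foot.

How it is judged:
At the end, for the whole second after the job is handed in: The larger vial stands upright on the stage within 4 mm of its centre; the lens holder stands upright on the base plate, within 5 mm of midway along the beam, 4 mm of the beam line and 0.12 rad of square; the arm is within 0.06 rad of 90 degrees; all at rest (horizontal distance between vial_mid and stage_center below 0.004 m and z of vial_mid in the frame of stage_center between 0.024 and 0.032 m and angle between each of vial_mid, lens_mid's own z axis and vertical below 0.09 rad and y of lens_mid in the frame of rig between -0.065 and -0.055 m and x of lens_mid in the frame of rig between -0.004 and 0.004 m and z of lens_mid in the frame of rig between 0.041 and 0.049 m and angle between the y axis of lens_mid and the y axis of rig, either way round below 0.12 rad and value of joint detector_arm between 1.511 and 1.631 rad and linear speed of each of sample_vial, lens_holder below 0.01 m/s and velocity of joint detector_arm between -0.02 and 0.02 rad/s); the robot touches nothing.
It fails at once if a bystander (small vial, timer, bottle) is moved by more than 25 mm (distance of any of small_vial, lab_timer, buffer_bottle from where it was at the start of the episode above 0.025 m).
It fails at once if the sample vial or the lens holder is tipped over (angle between any of vial_mid, lens_mid's own z axis and vertical above 0.7 rad).
It also fails if it takes over 72 s, if anything falls off the work surface, if the arm or the gripper's body presses on something with over 40 N, if the wrist force passes 120 N, or if a joint passes its speed limit or range.

## Working session

There is one attempt and no reset: what is moved stays moved. The work goes in short steps, each a Python script; the robot and the scene stay as the last script left them, time stands still between calls to the robot, and variables do not carry over. Pictures are saved under pics/ and viewed, at most 10 in all, crops included, and the job is handed in when it is done.

```bash
mkdir -p pics; python3 - <<'E'
from cell import r, vision
import cv2,numpy as np
for n in ["scene","side"]:
    cv2.imwrite(f"pics/{n}0.png",vision.capture(n)[:,:,::-1]); c=vision.calibration(n); print(n,c["fx"],c["cx"],c["cy"],c["distortion"],np.round(c["T"],3).tolist())
c=vision.calibration("wrist");print({k:np.round(v,4).tolist() for k,v in c.items()})
print(r.grasp_offset,r.get_tcp_rot(),r.get_t())
E
```

```text
scene 533.5076882369905 317.7975331786051 244.27609084120093 [-0.13511571  0.          0.          0.          0.        ] [[0.841, -0.323, 0.434, -0.027], [-0.541, -0.488, 0.685, -0.933], [-0.01, -0.811, -0.586, 0.867], [0.0, 0.0, 0.0, 1.0]]
side 507.7876266907049 323.4326543428557 239.62830513966975 [-0.0075391  0.         0.         0.         0.       ] [[-0.988, -0.109, 0.109, 0.389], [-0.153, 0.624, -0.766, 0.856], [0.015, -0.774, -0.633, 0.848], [0.0, 0.0, 0.0, 1.0]]
{'fx': 417.3462, 'fy': 417.3462, 'cx': 314.8927, 'cy': 239.0721, 'distortion': [0.0099, 0.0, 0.0, 0.0, 0.0], 'hand_eye': [[-0.0003, -0.9446, -0.3282, 0.0854], [1.0, -0.0004, 0.0002, 0.001], [-0.0004, -0.3282, 0.9446, -0.1431], [0.0, 0.0, 0.0, 1.0]]}
0.0187 [-3.33303419e-04  7.07106994e-01  7.07106408e-01 -3.41018922e-04] 0.1
```

View pics/scene0.png

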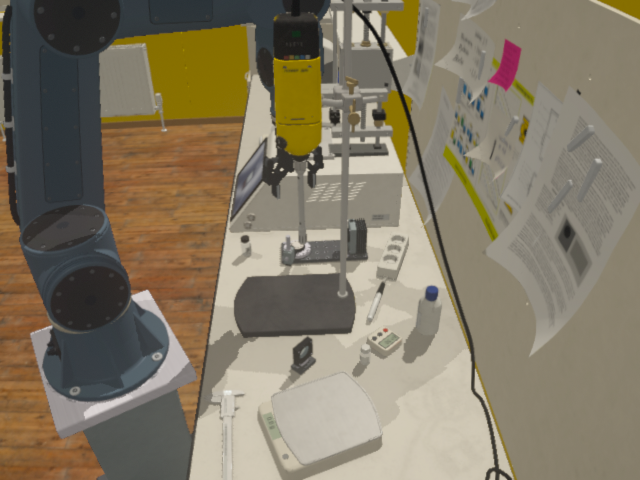

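View pics/side0.png

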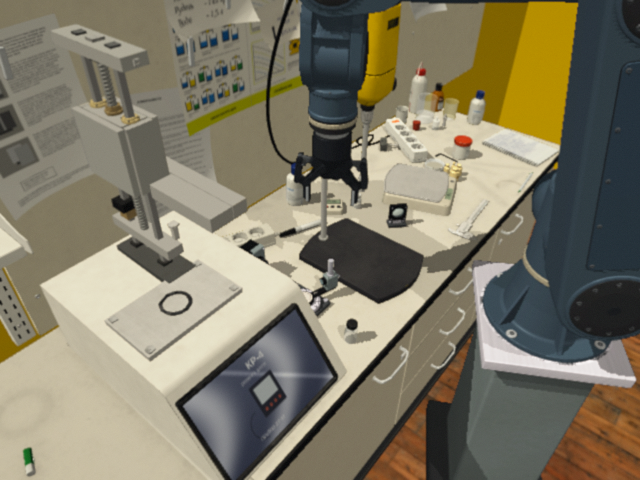

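The scene picture shows the vial with the black cap at about (245,246), the rig with the lamp at (357,237), stage near (303,250) and detector at (288,250), the lens holder at (303,355), and the small vial at (365,352). The side picture shows the vial at (350,330), the detector post at (330,265) and the lens holder at (398,214).

```bash
cat > h.py <<'E'
from cell import r, vision
import cv2,numpy as np
from scipy.spatial.transform import Rotation as R
def rot(q=None):
    q=r.get_tcp_rot() if q is None else q
    return R.from_quat([q[1],q[2],q[3],q[0]]).as_matrix()
def quat(psi):
    "tool down, closing axis y at world angle psi"
    y=np.array([np.cos(psi),np.sin(psi),0]);z=np.array([0,0,-1.]);x=np.cross(y,z)
    q=R.from_matrix(np.c_[x,y,z]).as_quat();return [q[3],q[0],q[1],q[2]]
def camT(n):
    c=vision.calibration(n)
    if n!="wrist": return np.array(c["T"])
    T=np.eye(4);T[:3,:3]=rot();T[:3,3]=r.get_ee_pos();return T@np.array(c["hand_eye"])
def K(n):
    c=vision.calibration(n);return np.array([[c["fx"],0,c["cx"]],[0,c["fy"],c["cy"]],[0,0,1]]),np.array(c["distortion"])
def pt(n,uv,z,T=None):
    T=camT(n) if T is None else T
    k,d=K(n);p=cv2.undistortPoints(np.array(uv,float).reshape(-1,1,2),k,d)[:,0]
    D=np.c_[p,np.ones(len(p))]@T[:3,:3].T;o=T[:3,3]
    return o+D*((z-o[2])/D[:,2])[:,None]
def px(n,P,T=None):
    T=camT(n) if T is None else T;k,d=K(n);Ti=np.linalg.inv(T)
    return cv2.projectPoints(np.array(P,float).reshape(-1,1,3),cv2.Rodrigues(Ti[:3,:3])[0],Ti[:3,3],k,d)[0][:,0]
def snap(n,f):
    T=camT(n);im=vision.capture(n)[:,:,::-1].copy();cv2.imwrite(f"pics/{f}.png",im);np.save(f"pics/{f}.npy",T);return im,T
E
python3 - <<'E'
from h import *
np.set_printoptions(precision=3,suppress=True)
f=lambda n,L:print(n,*[pt(n,[a],z)[0] for a,z in L])
# vial cap top, lens top, stage, lamp top centre, post top, small vial
f("scene",[((245,238),.056),((303,341),.066),((303,250),.032),((357,222),.091),((288,237),.108),((365,346),.045)])
f("side",[((350,322),.056),((398,204),.066),((330,261),.108)])
im=cv2.imread("pics/scene0.png")[200:270,220:400];cv2.imwrite("pics/c1.png",cv2.resize(im,None,fx=4.4,fy=4.4,interpolation=2))
im=cv2.imread("pics/scene0.png")[325:385,270:400];cv2.imwrite("pics/c2.png",cv2.resize(im,None,fx=5,fy=5,interpolation=2))
E
```

```text
scene [0.428 0.147 0.056] [ 0.357 -0.265  0.066] [0.545 0.044 0.032] [0.688 0.002 0.091] [0.49  0.022 0.108] [ 0.467 -0.331  0.045]
side [0.431 0.153 0.056] [ 0.351 -0.273  0.066] [0.491 0.031 0.108]
```

View pics/c1.png

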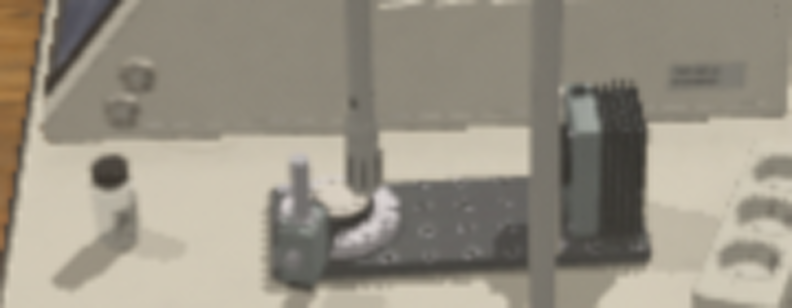

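The crop shows the stage's white disc around scene px (298,245), the graduated disc around it, the detector post at (288,236), the lamp at (357,235) and the vial at (246,246). Now the wrist view.

```bash
python3 - <<'E'
from h import *
np.set_printoptions(precision=3,suppress=True)
f=lambda n,L:print(n,*[pt(n,[a],z)[0] for a,z in L])
f("scene",[((342,296),.022),((235,295),.022),((243,333),.0),((352,333),.0),((355,278),.022),((243,278),.022),((302,247),.2)])
f("side",[((323,239),.022),((300,250),.022),((377,300),.022),((422,258),.022),((340,222),.022)])
snap("wrist","w0");print(r.get_ee_pos(),rot())
E
```

```text
scene [ 0.533 -0.153  0.022] [ 0.32  -0.009  0.022] [ 0.287 -0.114  0.   ] [ 0.494 -0.25   0.   ] [ 0.598 -0.116  0.022] [0.365 0.038 0.022] [ 0.433 -0.142  0.2  ]
side [ 0.533 -0.146  0.022] [ 0.583 -0.093  0.022] [0.38  0.047 0.022] [ 0.28  -0.115  0.022] [ 0.499 -0.225  0.022]
[ 0.5   -0.     0.231] [[ 0.     1.    -0.001]
 [ 1.    -0.     0.   ]
 [ 0.    -0.001 -1.   ]]
```

View pics/w0.png

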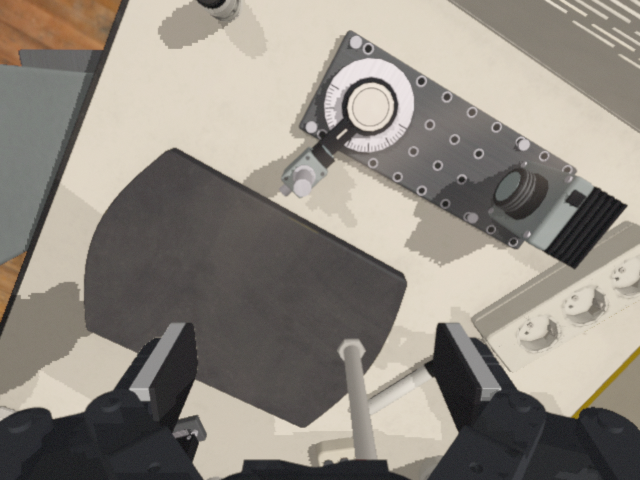

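The wrist picture shows the stage ring centred near (371,107), detector post top near (303,180), lamp barrel front near (513,190), plate corners near (350,32) and (300,125), the vial partly visible at (220,5), and the homogeniser plate with its rod at (350,350). The arm looks about 76° from the beam.

```bash
python3 - <<'E'
from h import *
np.set_printoptions(precision=3,suppress=True)
L=[("stage",(371,107),.032),("lampwin",(512,192),.055),("post",(301,180),.108),("cornerA",(350,32),.012),("cornerB",(301,127),.012),("edgeR",(577,170),.012),("edgeL",(515,247),.012),("vialtop",(222,2),.056)]
for n,a,z in L: print(n,pt("wrist",[a],z)[0])
# nearer view centred over the rig, same orientation
for p in ([.58,.02,.27],[.56,.03,.24]):
    q=r.solve_ik(p,r.get_tcp_rot());print(p,q)
r.move_to([.56,.03,.24],r.get_tcp_rot());snap("wrist","w1");print(r.get_t())
E
```

```text
stage [0.545 0.076 0.032]
lampwin [0.654 0.013 0.055]
post [0.492 0.033 0.108]
cornerA [0.528 0.131 0.012]
cornerB [0.489 0.059 0.012]
edgeR [0.727 0.023 0.012]
edgeL [ 0.685 -0.048  0.012]
vialtop [0.438 0.144 0.056]
[0.58, 0.02, 0.27] [0.034 0.387 0.3   1.484 0.    1.605]
[0.56, 0.03, 0.24] [0.053 0.341 0.159 1.389 0.    1.624]
0.575
```

View pics/w1.png

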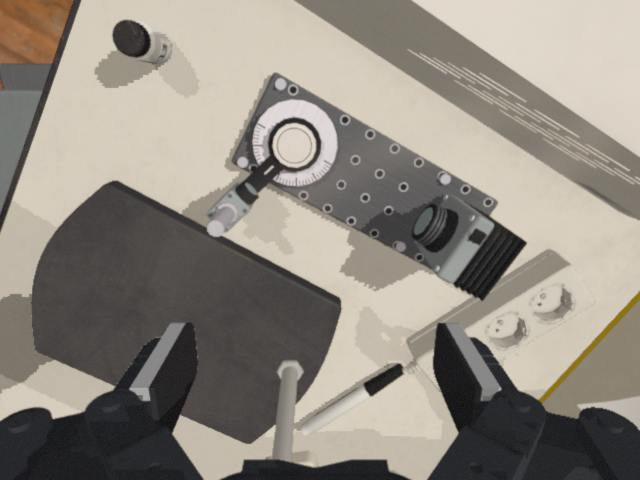

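The picture shows the whole rig: stage at (295,146), post top at (217,228), lamp window at (430,225), plate edge from (276,73) to (497,198), and the vial's black cap at (131,39).

```bash
cat > rig.py <<'E'
from h import *
def step_edge(g,a,b,n,w=9,m=30):
    "points of strongest light(+normal side)->dark edge along segment a-b"
    a,b=np.array(a,float),np.array(b,float);nv=np.array([b[1]-a[1],a[0]-b[0]]);nv/=np.hypot(*nv);P=[]
    for t in np.linspace(.05,.95,m):
        s=a+t*(b-a);xy=np.array([s+k*nv for k in np.arange(-w,w+.1,.5)],np.float32)
        v=cv2.remap(g,xy[None,:,0].copy(),xy[None,:,1].copy(),1)[0].astype(float);v=cv2.GaussianBlur(v[None],(5,1),0)[0]
        k=np.argmax(np.abs(np.diff(v)));P.append((xy[k]+xy[k+1])/2)
    return np.array(P)
def line(P):
    vx,vy,x,y=cv2.fitLine(P[:,:2].astype(np.float32),cv2.DIST_HUBER,0,.001,.001).ravel();return np.array([x,y]),np.array([vx,vy])
E
python3 - <<'E'
from rig import *
np.set_printoptions(precision=4,suppress=True)
im=cv2.imread("pics/w1.png");T=np.load("pics/w1.npy");g=cv2.cvtColor(im,6)
P=pt("wrist",step_edge(g,(276,73),(497,198),0),.012,T);o,d=line(P);d=d*np.sign(-d[0]);print("edge dir",d,np.degrees(np.arctan2(d[1],d[0])),"resid",np.std((P[:,:2]-o)@[-d[1],d[0]]))
Q=pt("wrist",step_edge(g,(274,78),(237,158),0),.012,T);o2,d2=line(Q);print("short",np.degrees(np.arctan2(d2[1],d2[0])),np.std((Q[:,:2]-o2)@[-d2[1],d2[0]]))
y=d;x=np.array([y[1],-y[0]]) # rig x = y x z
c=o+y*((o2-o)@y);print("corner",c,"stage from plate",c-.043*x-.043*y)
def blob(mask,near,amin=60):
    n,l,s,ct=cv2.connectedComponentsWithStats(mask.astype(np.uint8));k=min((i for i in range(1,n) if s[i,4]>amin),key=lambda i:np.hypot(*(ct[i]-near)));
    cs,_=cv2.findContours((l==k).astype(np.uint8),0,2);cc=max(cs,key=cv2.contourArea);return cv2.fitEllipse(cc),s[k]
hsv=cv2.cvtColor(im,cv2.COLOR_BGR2HSV)
e,s=blob(g>150,(295,146));print("stage",e,s,pt("wrist",[e[0]],.032,T)[0])
e,s=blob(g<70,(131,38));print("cap",e,s,pt("wrist",[e[0]],.056,T)[0])
e,s=blob(g>150,(216,228),30);print("post",e,s,pt("wrist",[e[0]],.108,T)[0])
big=np.hstack([cv2.resize(im[y:y+60,x:x+60],(380,380),interpolation=0) for y,x in ((200,185),(10,100))]);cv2.imwrite("pics/c3.png",big)
E
```

```text
edge dir [-0.8772  0.4801] 151.30907 resid 0.001500869443772885
short 61.37122 0.003776911853189564
corner [0.5322 0.1309] stage from plate [0.5493 0.0726]
stage ((293.97308349609375, 144.92221069335938), (42.51824188232422, 43.60127258300781), 163.48480224609375) [ 273  123   43   45 1513] [0.5438 0.0762 0.032 ]
cap ((131.22080993652344, 38.65424346923828), (31.4488525390625, 39.08379364013672), 130.23094177246094) [ 113   21   37   36 1011] [0.4311 0.1524 0.056 ]
post ((242.223876953125, 161.7955322265625), (9.742259979248047, 10.095538139343262), 26.385839462280273) [237 157  11  11  89] [0.5137 0.0739 0.108 ]
```

View pics/c3.png

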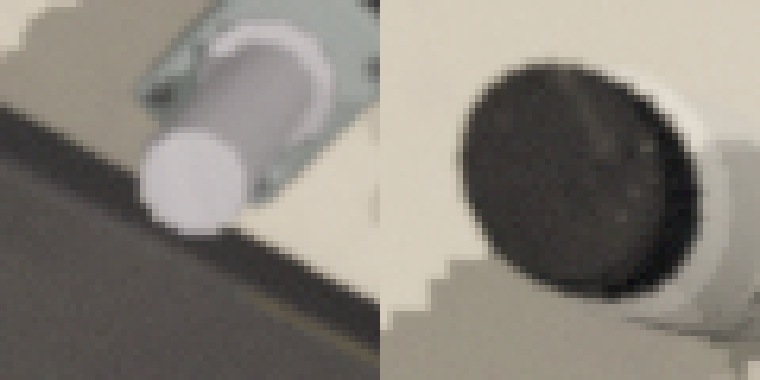

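The left crop shows the post's top centred at px (215.8,228.4); the right one shows the cap's top face centred at (128.4,38.1).

```bash
python3 - <<'E'
from rig import *
np.set_printoptions(precision=4,suppress=True)
im=cv2.imread("pics/w1.png");T=np.load("pics/w1.npy");g=cv2.cvtColor(im,6)
def fit(a,b):
    P=pt("wrist",step_edge(g,a,b,0,7,60),.012,T)[:,:2]
    for _ in range(6):
        o,d=line(P);e=(P-o)@[-d[1],d[0]];k=np.abs(e)<max(.0007,1.5*np.std(e));P=P[k]
    return o,d,len(P),np.std(e)
for n,a,b in (("up",(276,73),(497,198)),("low",(305,200),(420,262)),("short",(274,78),(237,158))):
    o,d,k,s=fit(a,b);print(n,o,np.degrees(np.arctan2(d[1],d[0]))%180,k,s,px("wrist",[[*o,.012]],T))
    S=np.array([.5438,.0762]);print("  stage dist",(S-o)@[-d[1],d[0]])
S=np.array([.5438,.0762])
for n,uv,z in (("post",(215.8,228.4),.108),("cap",(128.4,38.1),.056)):
    p=pt("wrist",[uv],z,T)[0];v=p[:2]-S;print(n,p,np.hypot(*v),np.degrees(np.arctan2(v[1],v[0]))%360)
E
```

```text
up [0.6257 0.0798] 151.27635 53 0.00012102012958809257 [[389.5786 137.998 ]]
  stage dist -0.04253746794595831
low [ 0.6078 -0.0078] 151.3581 50 0.00024712835964886104 [[364.8911 234.0147]]
  stage dist 0.04302336344078965
short [0.5139 0.0975] 62.612244 18 0.0003314054515485204 [[259.5697 116.5938]]
  stage dist -0.03636970361451867
post [0.4929 0.0282 0.108 ] 0.06996608981205776 223.297728254175
cap [0.4292 0.1527 0.056 ] 0.1377945879704804 146.26702212565579
```

```bash
cat >> h.py <<'E'
S=np.array([.5438,.0762]); YA=np.radians(151.3)
E
python3 - <<'E'
from h import *
def P(a,z): return [*(S+.07*np.array([np.cos(a),np.sin(a)])),z]
a0=np.radians(223.3);a1=YA+np.pi/2
print(r.solve_ik(P(a0,.2),quat(a0+np.pi/2-2*np.pi)))
r.move_to(P(a0,.2),quat(a0+np.pi/2-2*np.pi)); r.set_gripper(.04,20)
r.line_to(P(a0,.076),.12); r.set_gripper(0,20); print(r.get_width(),r.get_contact_force())
for a in np.linspace(a0,a1,7)[1:]: r.line_to(P(a,.076),.05,quat(a+np.pi/2-2*np.pi)); 
print(r.get_contact_force()); r.wait(.2); r.set_gripper(.04); print(r.get_contact_force(),r.get_ee_pos(),P(a1,0))
r.line_to(P(a1,.2),.2)
r.set_gripper(.085); r.move_to([.53,.04,.25],quat(0)); snap("wrist","w2"); print(r.get_t())
E
```

```text
[ 0.05714048  0.2076789  -0.12009731  1.24302012  0.          2.44300557]
0.011566983032225829 [-1.97972334  0.00871915  6.19635536]
[0.65451003 0.18215173 5.22080326]
[0.13203881 0.09761389 0.73700945] [0.5100958  0.01477728 0.07590707] [np.float64(0.5101843551789768), np.float64(0.014799768540608785), 0]
7.3583
```

View pics/w2.png

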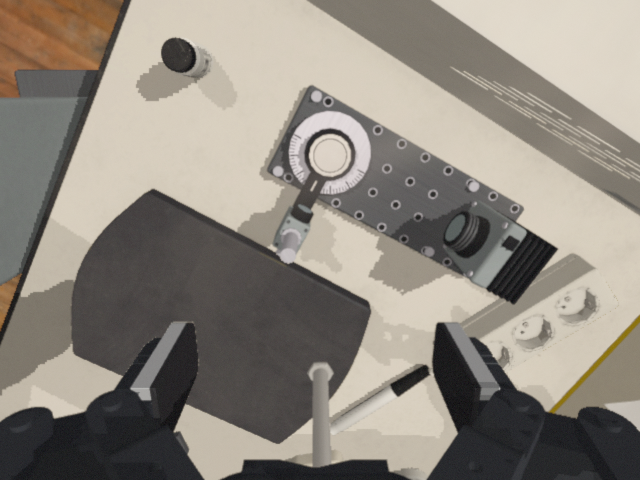

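The picture shows the arm now pointing away from the stage at a right angle: stage (330,154), post top (289,255). Check it numerically, together with the cabinet's distance.

```bash
python3 - <<'E'
from rig import *
np.set_printoptions(precision=4,suppress=True)
im=cv2.imread("pics/w2.png");T=np.load("pics/w2.npy");g=cv2.cvtColor(im,6)
n,l,s,ct=cv2.connectedComponentsWithStats((g>150).astype(np.uint8));k=l[154,330]
cs,_=cv2.findContours((l==k).astype(np.uint8),0,2);e=cv2.fitEllipse(max(cs,key=cv2.contourArea));print(e,pt("wrist",[e[0]],.032,T))
st=pt("wrist",[e[0]],.032,T)[0,:2]
print("dark outer ring dist check");
p=pt("wrist",[(289,255)],.108,T)[0];v=p[:2]-st;print("post",p,np.hypot(*v),np.degrees(np.arctan2(v[1],v[0]))%360-151.3)
y=np.array([np.cos(YA),np.sin(YA)]);x=np.array([y[1],-y[0]])
for uv in ((305,0),(460,100),(620,205)):
    for z in (0,): q=pt("wrist",[uv],z,T)[0,:2]-S;print("cab base rig xy",q@x,q@y)
for uv in ((395,0),(640,137)): q=pt("wrist",[uv],.19,T)[0,:2]-S;print("cab top rig xy",q@x,q@y)
q=pt("wrist",[(178,53)],.056,T)[0];print("vial",q,(q[:2]-S)@x,(q[:2]-S)@y)
c=im[35:80,150:220];cv2.imwrite("pics/c4.png",np.hstack([cv2.resize(c,None,fx=6,fy=6,interpolation=0)[:270,:390],cv2.resize(im[235:280,260:325],None,fx=6,fy=6,interpolation=0)]))
E
```

```text
((329.73675537109375, 154.8954315185547), (41.165523529052734, 41.83573532104492), 24.52167510986328) [[0.5439 0.0761 0.032 ]]
dark outer ring dist check
post [0.512  0.0142 0.108 ] 0.06966968933608558 91.46241401420644
cab base rig xy 0.0976088325973416 0.0766077980627617
cab base rig xy 0.09413177354622371 -0.08164614457147591
cab base rig xy 0.08793326375932617 -0.27242323699874404
cab top rig xy 0.08665730364204184 0.022441245588416363
cab top rig xy 0.09297565016500518 -0.10935571008129848
vial [0.4305 0.154  0.056 ] 0.013893088703729772 0.13671914832888404
```

View pics/c4.png

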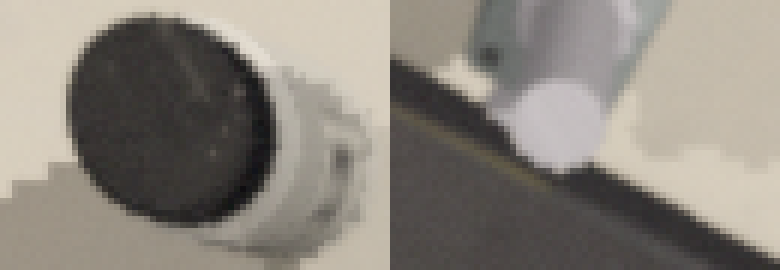

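The crops put the cap's top centre at (176,54.5) and the post's top at (288,255.7), so the arm is at about 90.5° with radius 70 mm, as it must be. Now pick and place the vial, camera toward the open side (+y of the rig).

```bash
python3 - <<'E'
from h import *
T=np.load("pics/w2.npy");v=(pt("wrist",[(176,54.5)],.056,T)[0,:2]+[.4292,.1527])/2;print(v)
q=quat(YA-np.pi/2);zg=.0115
r.set_gripper(.05)
r.move_to([*v,.15],q)
r.line_to([*v,zg],.12); r.set_gripper(.0,25); print(r.get_width(),r.get_grip_force(),r.get_contact_force())
r.line_to([*v,.13],.15); print(r.get_width())
r.line_to([*S,.13],.15)
r.line_to([*S,.032+zg+.006],.1); print(r.line_to([*S,.032+zg-.003],.02,f_stop=3),r.get_ee_pos(),r.get_contact_force())
r.set_gripper(.045); r.line_to([*S,.17],.12)
r.move_to([.53,.04,.25],quat(0)); snap("wrist","w3"); print(r.get_t())
E
```

```text
[0.42907996 0.15286649]
0.025730247669882387 26.508638985687867 [-1.06519897 -1.10771695  6.6666708 ]
0.026043981020980735
True [0.54422565 0.07615354 0.04372543] [ 0.60815938 -0.71086692  3.6284856 ]
16.0833
```

View pics/w3.png

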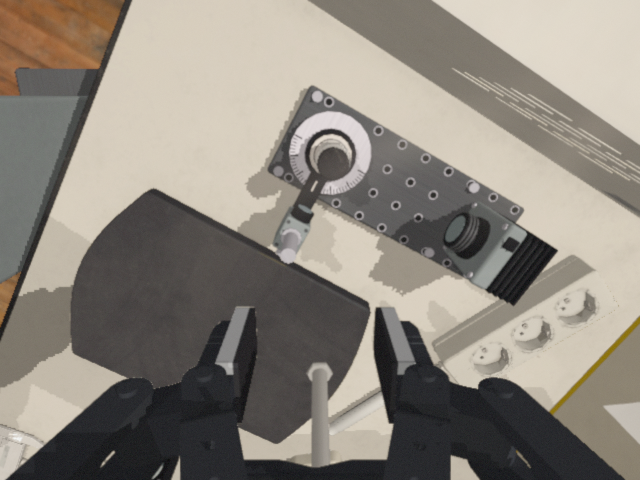

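The picture shows the vial standing on the stage with the cap at about (333,160), arm and plate unchanged. Check its centre numerically, then go round the homogeniser folded in to look at the lens holder.

```bash
python3 - <<'E'
from h import *
np.set_printoptions(precision=4,suppress=True)
im=cv2.imread("pics/w3.png");T=np.load("pics/w3.npy");g=cv2.cvtColor(im,6)
print("expected cap px",px("wrist",[[*S,.088]],T))
c=cv2.resize(g[125:195,295:365],None,fx=6,fy=6,interpolation=cv2.INTER_CUBIC);c=cv2.GaussianBlur(c,(0,0),3)
for p2 in (40,25):
    h=cv2.HoughCircles(c,cv2.HOUGH_GRADIENT,1,15,param1=60,param2=p2,minRadius=70,maxRadius=150)
    if h is not None:
        for u,v,rad in h[0][:5]: uv=(u/6+295-.4,v/6+125-.4);print(uv,rad/6,pt("wrist",[uv],.088,T)[0,:2]-S)
q=r.solve_ik([.285,.0,.25],quat(np.pi)); q2=r.solve_ik([.285,0,.25],quat(0)); print(q,q2)
r.movej(q2); q2=np.array(q2); q2[5]-=np.pi; r.movej(list(q2)); q2[0]=-.72; r.movej(list(q2)); print(r.get_ee_pos(),r.get_t())
im,T=snap("wrist","l0"); print("lens px",px("wrist",[[.354,-.269,.066],[.354,-.269,.0]],T))
E
```

```text
expected cap px [[332.7825 165.7964]]
(np.float32(330.68335), np.float32(155.35)) 21.65 [-0.0016  0.0075]
(np.float32(329.68335), np.float32(153.01668)) 24.716667 [-0.0024  0.0092]
(np.float32(333.51666), np.float32(155.18333)) 24.35 [0.0004 0.0076]
(np.float32(328.68335), np.float32(157.18333)) 23.983332 [-0.0031  0.0062]
(np.float32(327.51666), np.float32(154.51668)) 23.233332 [-0.0039  0.0081]
[ 0.     -0.2356 -0.4297  1.3766  0.     -1.5708] [ 0.     -0.2356 -0.4297  1.3766  0.      1.5708]
[ 0.2145 -0.1876  0.25  ] 20.8083
lens px [[124.0571 239.5412]
 [153.2839 217.3318]]
```

View pics/l0.png

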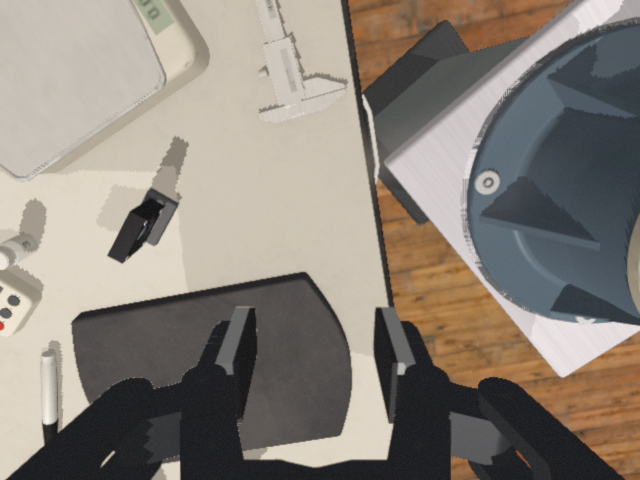

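The picture shows the lens holder at about (145,225): foot corners near (180,203), (152,245) and (150,190), the black frame leaning left by perspective. I'll put the camera straight above it and segment there; I'll also print grey levels around the cap in w3.

```bash
python3 - <<'E'
from h import *
np.set_printoptions(precision=4,suppress=True,linewidth=200)
g=cv2.imread("pics/w3.png",0);print(g[134:194:2,306:362:2])
T=np.load("pics/l0.npy");A,B,C=pt("wrist",[(180,203),(152,245),(150,190)],.010,T);print(A,B,C,np.hypot(*(B-A)[:2]),np.hypot(*(C-A)[:2]))
ctr=A[:2]+((B-A)/2+(C-A)/2)[:2];yaw=np.degrees(np.arctan2(*(B-A)[1::-1]));print("lens",ctr,"width dir",yaw)
E
```

```text
[[220 216 217 174 117  51  42  41  49  83  95 127 162 179 129  81  58  47  48  64 138 209 218 216 214 216 217 216]
 [218 205 193 107  45  45  45  85 171 213 215 214 216 218 216 210 190 164  72  55  53 123 204 216 214 218 217 218]
 [195 177 116  48  47  54 144 204 218 215 207 192 188 192 210 216 219 217 180  81  52  57 165 213 216 216 217 217]
 [160 131  51  45  61 176 216 218 203 164 167 177 186 188 186 179 189 211 219 203  88  54  73 187 217 216 218 216]
 [157  73  41  41 154 218 217 169 146 174 161 167 177 181 183 185 177 171 207 219 200  99  64 125 204 216 216 214]
 [132  49  41  99 207 215 175 165 152 149 145 159 162 169 171 171 168 185 180 207 216 150  64  64 164 216 214 215]
 [106  42  55 184 181 135 145 156 147 155 167 169 158 147 157 170 180 182 189 172 212 198  82  64 124 213 215 216]
 [ 64  37  71 160 149 125 153 157 157 161 131  86  75  68  79  91 129 158 182 183 185 209 150  67  94 206 214 215]
 [ 46  34 111 160 131 147 151 160 134  79  60  63  66  67  74  85  72  76 105 183 182 207 200  86  76 179 209 213]
 [ 38  38 133 161 118 152 163 138  78  64  68  68  63  68  73  80
[... 1821 characters left out ...]
203 213 208 201 195 196 193 193 194 174 153 177 174 176 133  95  95]
 [ 69  71  72 137 180  80  70  69  77 171 201 211 173 213 208 205 196 190 184 185 174 148 183 168 142  96  93  92]
 [ 69  72  80 185 126  68  67  70 122 183 207 206 144 211 209 203 186 180 170 188 166 183 118 106  95  93  93  91]
 [ 69  70 104 170  80  69  69  79 169 169 189 193 151 209 195 181 204 169 177 173 156 119  95  92  93  94  93  92]
 [ 68  67  71  78  68  70  69 106 182 187 195 201 157 209 194 186 182 163 150 116  96  90  92  93  88  93  90  89]]
[ 0.3196 -0.2614  0.01  ] [ 0.3712 -0.2506  0.01  ] [ 0.3314 -0.2882  0.01  ] 0.05272379685802846 0.029346289983010775
lens [ 0.3513 -0.2694] width dir 11.815586907122476
```

The cap's outline spans columns 317–348 and its lower edge is at row 180, so its top's centre is near (332.8,164.5) against (332.8,165.8) expected: about 1 mm off, good. The lens foot measures 52.7 x 29.3 mm (true 50 x 30) centred at (0.351,−0.269), so next comes an overhead look.

```bash
cat > lens.py <<'E'
from h import *
def find(im,T,c,name=""):
    "centre and width direction of dark lens holder seen from straight above"
    k=px("wrist",[[*c,.03]],T)[0];g=cv2.cvtColor(im,6);print("px",k,"grey bg",np.median(g[int(k[1])-60:int(k[1])+60,int(k[0])-60:int(k[0])+60]))
    for th in (70,90,110):
        m=(g<th).astype(np.uint8);m=cv2.morphologyEx(m,cv2.MORPH_CLOSE,np.ones((9,9)))
        n,l,s,ct=cv2.connectedComponentsWithStats(m)
        i=min((i for i in range(1,n) if s[i,4]>200),key=lambda i:np.hypot(*(ct[i]-k)))
        cs,_=cv2.findContours((l==i).astype(np.uint8),0,2);b=cv2.boxPoints(cv2.minAreaRect(max(cs,key=cv2.contourArea)))
        for z in (.01,.066):
            w=pt("wrist",b,z,T)[:,:2];e=w[1]-w[0],w[2]-w[1];e=sorted(e,key=lambda a:-np.hypot(*a))
            print(th,s[i],"z",z,w.mean(0),np.hypot(*e[0]),np.hypot(*e[1]),np.degrees(np.arctan2(e[0][1],e[0][0]))%180)
E
python3 - <<'E'
from lens import *
np.set_printoptions(precision=4,suppress=True,linewidth=200)
c=np.array([.3513,-.2694]);psi=np.radians(11.8);xd=np.array([-np.sin(psi),np.cos(psi)]);p=[*(c-.085*xd),.25];print(p)
q=np.array(r.get_q());q[0]=np.arctan2(p[1],p[0]);r.movej(list(q))
r.move_to(p,quat(q[0]+np.pi)); r.move_to(p,quat(psi)); print(r.get_q(),r.get_ee_pos())
im,T=snap("wrist","l1");find(im,T,c);print(r.get_t())
k=px("wrist",[[*c,.03]],T)[0].astype(int);g=cv2.cvtColor(im,6);print(g[k[1]-50:k[1]+50:4,k[0]-56:k[0]+56:4])
E
```

```text
[np.float64(0.36868216440655216), np.float64(-0.3526037280447432), 0.25]
[-0.7631  0.2312  0.0365  1.3757  0.      0.6009] [ 0.3686 -0.3525  0.2503]
px [313.4869  94.2378] grey bg 167.0
70 [ 283   77   62   37 1688] z 0.01 [ 0.3515 -0.2699] 0.052164681990620985 0.027484891675851986 16.398003044414608
70 [ 283   77   62   37 1688] z 0.066 [ 0.3516 -0.2698] 0.044543972824534143 0.02346963924968506 16.398003044414626
90 [ 282   75   63   40 2105] z 0.01 [ 0.3513 -0.2696] 0.052880637049233806 0.029059726033454553 16.45883516627139
90 [ 282   75   63   40 2105] z 0.066 [ 0.3515 -0.2695] 0.0451553344097571 0.02481440693830628 16.458835166271356
110 [ 280   74   66   41 2205] z 0.01 [ 0.3509 -0.2699] 0.05449648143776901 0.030057455477104675 16.457966213798507
110 [ 280   74   66   41 2205] z 0.066 [ 0.3511 -0.2697] 0.04653512099686847 0.025666378646524112 16.45796621379848
23.9333
[[185 167 167 166 169 166 168 167 166 166 167 167 168 168 166 166 168 166 167 167 167 167 167 167 168 166 167 166]
 [183 184 166 167 166 167 167 167 165 167 166 168 168 167 168 166 166 168 168 167 168 167 167 166 
[... 1962 characters left out ...]
 168 167]
 [178 185 186 185 186 186 185 185 186 185 169 169 168 167 168 168 167 167 169 168 169 165 167 167 168 168 166 168]
 [185 186 186 187 186 185 186 186 187 186 187 166 168 168 169 166 168 170 169 167 166 168 169 167 169 169 168 169]
 [184 187 187 185 186 185 187 186 186 187 186 169 169 168 167 167 165 166 167 169 166 166 167 168 167 168 168 169]
 [187 185 187 187 187 186 187 186 184 187 186 185 167 167 167 166 169 167 166 165 167 167 169 168 169 171 169 168]
 [188 187 186 185 186 188 187 185 184 186 187 187 167 167 167 167 166 169 166 166 167 169 169 168 167 169 168 169]
 [185 187 186 185 187 187 186 186 185 185 187 186 185 165 167 169 167 168 168 168 165 166 167 168 170 168 167 169]]
```

Overhead: the holder measures 52–54 x 29 mm, as it should, centre (0.3514, −0.2697), width direction 16.4°. Grip it across its width and carry it round folded in.

```bash
python3 - <<'E'
from lens import *
np.set_printoptions(precision=4,suppress=True,linewidth=200)
c=np.array([.3514,-.2697]);q=quat(np.radians(16.4));zg=.026
r.set_gripper(.065,40); r.move_to([*c,.16],q); r.line_to([*c,zg],.1); print(r.get_contact_force())
r.set_gripper(0,40); print(r.get_width(),r.get_grip_force(),r.get_ee_pos())
r.line_to([*c,.2],.15); print(r.get_width(),r.get_contact_force())
az=np.arctan2(c[1],c[0]); e=lambda a,R,z:[R*np.cos(a),R*np.sin(a),z]
r.move_to(e(az,.3,.2),quat(az))
j=np.array(r.get_q()); j[0]=.08; r.movej(list(j)); print(r.get_q(),r.get_ee_pos(),r.get_width())
D=S-.06*np.array([np.cos(YA),np.sin(YA)]);Q=quat(YA-np.pi/2)
r.move_to([*D,.19],Q); print(D,r.get_ee_pos())
r.line_to([*D,.012+zg+.006],.1); print(r.line_to([*D,.012+zg-.003],.02,f_stop=4),r.get_ee_pos()-np.array([*D,0.012+zg]),r.get_contact_force(),r.get_width())
print(r.get_t())
E
```

```text
[-0.0006 -0.6791  0.1234]
0.04566611637816122 40.618770718574524 [ 0.3516 -0.2699  0.0265]
0.04546492916820883 [ 0.4989 -0.246  -1.8184]
[ 0.0787 -0.1917 -0.5236  1.2388 -0.0002  1.5684] [0.2997 0.0236 0.1999] 0.04548913504117968
[0.5964 0.0474] [0.5959 0.0467 0.1903]
True [ 0.0003 -0.      0.0004] [ 1.7908 -0.0907  4.7898] 0.04512560028775217
33.0583
```

```bash
python3 - <<'E'
from lens import *
np.set_printoptions(precision=4,suppress=True,linewidth=220)
D=S-.06*np.array([np.cos(YA),np.sin(YA)]);Q=quat(YA-np.pi/2)
r.set_gripper(.062); r.line_to([*D,.2],.12)
y=np.array([np.cos(YA),np.sin(YA)]);x=np.array([y[1],-y[0]])
p=[*(D+.085*y),.25]; r.move_to(p,quat(YA+np.pi/2)); r.wait(.2); im,T=snap("wrist","f1"); g=cv2.cvtColor(im,6)
for z in (.078,.022): print("lens exp",px("wrist",[[*D,z]],T))
print("stage",px("wrist",[[*S,.088]],T),r.get_t())
k=px("wrist",[[*D,.078]],T)[0].astype(int);print(g[k[1]-40:k[1]+44:3,k[0]-48:k[0]+50:3])
for th in (40,46,52):
    m=cv2.morphologyEx((g<th).astype(np.uint8),cv2.MORPH_OPEN,np.ones((5,5)));n,l,s,ct=cv2.connectedComponentsWithStats(m)
    i=min((i for i in range(1,n) if s[i,4]>150),key=lambda i:np.hypot(*(ct[i]-k)));cs,_=cv2.findContours((l==i).astype(np.uint8),0,2);b=cv2.boxPoints(cv2.minAreaRect(cs[0]))
    w=pt("wrist",b,.078,T)[:,:2]-S;print(th,s[i],"rig xy corners",np.c_[w@x,w@y].ravel(),"mean",w.mean(0)@x,w.mean(0)@y)
k=px("wrist",[[*S,.088]],T)[0].astype(int);print(k);print(g[k[1]-36:k[1]+39:3,k[0]-36:k[0]+39:3])
E
```

```text
lens exp [[316.4124  94.5867]]
lens exp [[316.1732  94.536 ]]
stage [[316.407  180.7931]] 37.7
[[101  99 101  99  99  99  99  97  98  98  96  95  87  86  85  84  85  83  84  82  84  84  83  85  84  82  85  82  82  79  66  66  67]
 [ 99 100  99 100  99 100  99  99  97  95  93  87  85  87  85  86  85  84  83  84  84  84  81  86  83  83  83  82  83  83  84  85  96]
 [100  99  98 101 100  99  98  96  97  97  91  88  84  85  85  86  85  82  80  82  84  83  82  83  82  83  84  85  85  83  83  85  97]
 [101 100  98 100  97 102  96  98  98  97  89  87  84  84  83  86  87  84  85  82  83  84  79  83  86  82  84  86  83  85  88  94  94]
 [101 135 116 100  98 100  98  96  99  90  83 122 102  83  84  84  86  83  87  84  88 126  88  82  84  83  83  83  81  85  94 141 101]
 [163  77 110 120  99  99  99  97  93  91 135  70 119 103  85  84  84  85  86  85 145  57 126  92  85  85  84  84  85  92 161  64 153]
 [156  44  44 156  98 101  99  90  87  87 129  41  47 121  87  84  86  83  81  89 110  32  69 103  84  85  85  83  83 102  92  44 110]
 [145 118 138 126  98 100  95  88  87  85 111  74  85  91  8
[... 5135 characters left out ...]
 200 214 215 215 214 215 214 173 214 214 214 205 191 177 155  97  79  76  73 119]
 [195 104 113 112 113 113 161 211 217 216 217 217 175 185 187 190 200 210 166  81  78  76  71  74 136]
 [168 101 108 113 112 111 111 110 122 169 199 205 164 176 183 178 115  79  77  82 102 100  99  70  95]
 [110 109 109 110 110 108 108 106 105 108 100  95  96  84  80  87  90  76  82  92  96  96  95  93  72]
 [172 139 143 164 141 143 143 139 139 143 143 137 143 143 137 136 143 137 136 141 138 136 138 138 135]
 [206 204 208 207 206 207 208 208 206 207 208 206 209 208 205 207 208 207 206 209 206 205 209 208 198]
 [205 207 207 208 208 209 209 208 208 209 208 209 209 210 208 209 209 208 208 209 207 210 209 208 209]]
```

Lens holder: rig x ≈ +1 mm, y ≈ −60.7 mm, square; the vial's cap is centred at (316.5,180.5) against (316.4,180.8) expected. Last, the detector arm in the same picture.

```bash
python3 - <<'E'
from h import *
np.set_printoptions(precision=2,suppress=True,linewidth=220)
T=np.load("pics/f1.npy");g=cv2.imread("pics/f1.png",0)
for d in (88,90,92):
    a=YA+np.radians(d);u=np.array([np.cos(a),np.sin(a)]);print(d,px("wrist",[[*(S+R*u),z] for R,z in ((.03,.026),(.07,.108))],T))
k=px("wrist",[[*(S+.07*u),.108]],T)[0].astype(int);m=(g[k[1]-30:k[1]+30,k[0]-30:k[0]+30]>150).astype(np.uint8)
print(k);print(g[k[1]-24:k[1]+25:2,k[0]-30:k[0]+31:3])
E
```

```text
88 [[350.27 168.15]
 [417.31 189.83]]
90 [[350.33 166.95]
 [417.65 186.35]]
92 [[350.34 165.76]
 [417.88 182.86]]
[417 182]
[[123 120 119 120 121 120 119 120 118 117 119 140 199 205 205 205 203 103  60  81  81]
 [132 135 135 138 136 137 137 134 134 133 134 133 148 204 206 205 202  91  59  86  80]
 [138 153 136 158 160 161 151 146 145 144 144 115 145 199 207 206 203  84  56  83  79]
 [142 144 113 160 161 160 162 162 143 144 143 102 138 188 187 199 203  83  58  88  76]
 [142 154 145 163 162 191 174 172 169 146 150 147 153 117 114 191 201  59  54  89  78]
 [141 161 162 157 184 179 157 145 155 162 149 160 151 123 123 174 198  53  54  89  78]
 [142 162 162 159 190 161 153 145 136 151 160 158 149 131 148 157 173  52  53  86  79]
 [146 161 162 167 184 154 154 150 143 133 139 150 148 133 140 167 142  50  58  85  78]
 [147 161 163 179 173 154 154 153 150 141 126 153 144 128 131 147 129  51  58  84  77]
 [148 163 164 179 177 152 156 154 153 147 143 133 138 138 137 144 118  51  60  83  79]
 [153 163 163 171 181 149 152 156 155 173 190 189 164 142 142 142 112  48  61  79  75]
 [155 164 163 161 1
[... 499 characters left out ...]
81]
 [207 208 207 206 207 183 148 146 146 174 188 177 153 144 145 139  56  51  78  80  77]
 [207 209 207 208 208 203 147 147 144 146 145 146 146 144 142 139  52  53  76  78  77]
 [187 207 207 207 209 208 155 145 146 146 146 144 144 144 145 139  47  55  81  78  79]
 [155 207 208 207 209 209 183 148 146 146 145 145 143 144 144 138  50  55  83  78  80]
 [147 205 207 209 209 209 205 192 150 180 150 146 144 144 142 122  50  59  80  81  76]
 [147 154 200 210 208 208 207 207 205 207 181 144 145 144 141 115  48  60  82  80  81]
 [147 154 208 209 208 208 207 206 207 207 205 178 149 147 142 109  47  59  79  77  76]
 [147 146 206 209 208 207 207 206 207 207 208 205 203 191 177 141  47  66  77  77  77]]
```

The post's top disc is centred at about (418,185.2), which is about 90.7° and within tolerance. Handing in.

```bash
python3 -c "
from cell import r
print(r.sign_off(),r.get_t())"
```

```text
the job is handed in; nothing more can be done
the job is handed in; nothing more can be done
```

I handed the job in after about 38 s; by my last camera measurements the vial is within about 1 mm of the stage centre, the lens holder is about 1 mm from its spot and square to the beam, and the detector arm is at about 91°, but the hand-in call did not report a verdict.

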